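Recharge the drying tower and crack open the dry box

TASK

Pour all four drying beads from the scoop through the funnel into the dry box's drying tower, and stand the scoop back upright on the worktop and let go of it. Then pull the dry box's lid free of its sticky gasket by the knob, without yanking it high up, and finish holding it still by the knob, level and straight above the box with a gap of about 3 cm, so that the moist air can leave: keep holding, do not put it down. Leave the other things on the worktop where they are.

Things in the scene. Friction and masses are not known exactly. Their poses are not given: they have to be found in the camera images.
- drybox: Dry storage box, fixed to the worktop, 150x150 mm and 66 mm high without its clear lid, walls 6 mm, with a drying tower beside it. Origin under the box's centre; z up; the tower stands at -y, 145 mm from the box's centre.
- funnel_mouth (a point): Centre of the mouth of the metal filling funnel fixed on the drying tower: inside radius 44 mm at the rim, 122 mm above the worktop, narrowing over 42 mm of height to a 30 mm bore.
- tower_floor (a point): Centre of the inside floor of the drying tower (clear upright tube, 30 mm bore, fixed), 15 mm above the worktop, straight under the funnel; axes as the box.
- lid: Loose clear lid, 156x156x7 mm, about 0.25 kg, a 120x120 mm plug 6 mm deep under it in the box's mouth, knob in its middle. Origin: centre of the plate's underside, 66 mm up when shut, above the box's origin; z up, x as the box. Rubber strips grip the plug: pulled straight up it sticks until it gives at 10 to 19 N, drags for about 4 mm, then only its weight remains.
- lid_knob (a point): Centre of the grip of the lid's upright black knob (28 mm diameter, 26 mm tall grip on an 18 mm stem 20 mm tall) in the middle of the lid, 106 mm above the worktop when shut, 33 mm above the lid's upper face.
- scoop: Loose metal scoop, 80x46x30 mm, open at the nose (its -x end), walls 3 mm on the other three sides, floor sloping up 8 degrees to the nose so that the beads stay at the back; about 80 g, with a bridge handle above. Origin under its centre, z up, x along its length.
- scoop_handle (a point): Middle of the scoop's black handle: a level bar along the scoop's x, 64 mm long, 12 mm thick (across y), 26 mm tall, its middle 67 mm above the scoop's underside and 6 mm behind its origin (+x).
- scoop_nose (a point): Middle of the scoop floor's front edge, over which the beads roll out, 40 mm ahead of the origin (-x), 14 mm above the underside. They begin to roll out when the nose is tilted down 10 to 15 degrees and are all out by 30 degrees.
- bead0_center (a point): Centre of white ceramic drying bead 1 of 4, a 14 mm ball of 10 g, loose in the scoop at the start.
- bead1_center (a point): Centre of white ceramic drying bead 2 of 4, a 14 mm ball of 10 g, loose in the scoop at the start.
- bead2_center (a point): Centre of white ceramic drying bead 3 of 4, a 14 mm ball of 10 g, loose in the scoop at the start.
- bead3_center (a point): Centre of white ceramic drying bead 4 of 4, a 14 mm ball of 10 g, loose in the scoop at the start.
- weight: Bright metal calibration weight, 30 mm diameter, 45 mm high, standing, origin under its centre; bystander
- syringe: Paste syringe lying flat, 24x130x19 mm, origin under its centre; bystander
- tape_roll: Small tape roll lying flat, 69 mm diameter, 19 mm high, origin under its centre; bystander
- paste_jar: Small lidded jar, 52 mm diameter, 55 mm high, origin under its centre; bystander

How it is judged:
By the outcome, as a careful person would: the job done as asked, in the order asked, and still so for the second after the job is handed in, while the arm keeps its last pose, push and grip.
It also fails if it takes over 64 s, if anything falls off the work surface, if the arm or the gripper's body presses on something with over 40 N, if the wrist force passes 120 N, or if a joint passes its speed limit or range.

ROBOT

A 6-joint arm with a two-finger parallel gripper is mounted at the origin on a cart in front of the work surface, level with it; the furniture and walls round the work are solid. World frame = base frame: x ahead of the robot, y to its left, z up, the work surface at z = 0. Lengths are in mm, angles in degrees, forces in N, time in s.
With the tool pointing down it reaches from about 300 to 850 mm from the base axis. Payload 4.2 kg.
Tool frame: the origin (TCP) lies midway between the tips of the shut fingers; the grasp point (between the pads) lies 19 mm behind it; x points along the fingers, y is the direction in which the jaws open and shut, and the axes are right-handed (so a half turn about x gives the same grasp; the last joint's range is limited). The gripper opens to 91 mm and grips with 3 to 60 N. Pads are 32 mm wide; open, the fingers measure 118 mm over their backs; the gripper's body (76 mm by 178 mm) begins 60 mm behind the grasp point.
Start: joints at [68.411, 18.312, 89.639, -0, 72.044, -1.146], TCP at [200.838, 538.802, 213.976] pointing down, gripper open.
Joint ranges: [-177.97, 177.97], [-48.28, 115.42], [12.27, 149.76], [-77.06, 257.06], [2.81, 150.46], [-146.56, 146.56]. Speed limits (degrees/s): [147.25, 147.25, 180, 180, 180, 180].

INTERFACE

Orientations are given as [roll, pitch, yaw] about the fixed x, y, z axes, in that order (R = Rz(yaw) Ry(pitch) Rx(roll)).
In Python, from workcell import env gives the robot as it stands.
- The arm moves only by the shell command python3 -m handwheel 'ROWS' [FORCE]. ROWS is text: rows parted by semicolons, each of 7 numbers parted by spaces: the turn, a rotation vector about the tool's x, y, z in degrees, then the shift along the tool's x, y, z in m, then the finger opening in m, from 0 to 0.0912. In form: rx ry rz x y z grip; .... A call has 1 to 12 rows; each row is the pose to reach, as a shift and turn from the pose commanded when the call began, along the tool's axes at that moment; what a row does not reach only later rows make up. A row lasts 1/12 s, in which the tool goes at most 41.7 mm and 7.16 degrees, less where a joint would pass 70% of its speed; a pose out of reach is approached as far as the arm can. A call with a gripper value outside its range is refused whole. The fingers move at their own pace and stop on an object; FORCE is the grip in N (left out, the last holds). Time passes only in rows, so rows that repeat a pose let the fingers close. It gives the time, the measured TCP pose, the force and the opening at its end, in the units of the state.
- env.state(): the state, without advancing time (a new reading comes with each control period).
- env.grab_frame(name): name is "scene" or "top"; returns the picture (384x512x3 uint8, red, green, blue); there is no depth.
- env.get_calibration(name): a dict with "mtx" (3x3 intrinsics, pixels), "k1" (the pictures are not rectified: a ray, as slopes to the right and down, at radius r is drawn at 1 + k1 r^2 times it, then the intrinsics apply), "T" (4x4, takes a point from camera to world coordinates). Camera axes: x right, y up, looking along -z (the intrinsics and any distortion apply to the point x, -y, -z); pixel columns grow to the right and rows downward; lengths in mm; the calibration is good to about 2 mm. A picture is of the moment at which its call begins. get_calibration takes no time and is no camera call.
- env.job_done(): hands the job in, once; it reports no verdict.
The state is a dict: "time_s": time; "qpos": joint angles; "qvel": joint speeds; "effort": joint torques, N m; "ee_pos": TCP position; "ee_rot": TCP orientation; "force": force on the tool from outside, world axes, zero at the start; "torque": the same for the moment, N m; "gripper_width": finger opening in mm.
Only numpy, scipy, OpenCV 4.12 (cv2) and the standard library are available. Lean on these libraries where they do the work, as an engineer would, in place of code of your own. Each camera call takes 0.05 s, during which the arm holds its last target. There are 200 camera calls.

## Working session

There is one attempt and no reset: what is moved stays moved. The work goes in short steps, Python scripts to look and compute and a shell command to move; the robot and the scene stay as the last step left them, time stands still between calls to the robot, and variables do not carry over. Pictures are saved under pics/ and viewed, on a budget of 10 in all, crops included, one or two more only if the job needs it, and the job is handed in when it is done.

```bash
mkdir -p pics; ls
python3 - <<'E'
from workcell import env
import cv2
for n in("scene","top"):
    cv2.imwrite(f"pics/{n}0.png",env.grab_frame(n)[:,:,::-1])
    c=env.get_calibration(n);print(n,c["mtx"],c["k1"],c["T"])
print(env.state())
E
```

```text
pics
scene [[354.61019689   0.         251.68249359]
 [  0.         354.61019689 191.68138245]
 [  0.           0.           1.        ]] 0.02845116897361058 [[-5.68152455e-01  5.05961423e-01 -6.49003718e-01  4.08787298e+01]
 [-8.22848383e-01 -3.38644953e-01  4.56333359e-01  3.09573841e+02]
 [ 1.11052424e-02  7.93298578e-01  6.08731501e-01  6.13502037e+02]
 [ 0.00000000e+00  0.00000000e+00  0.00000000e+00  1.00000000e+00]]
top [[468.88124572   0.         251.16023208]
 [  0.         468.88124572 186.9558398 ]
 [  0.           0.           1.        ]] -0.13239336487470457 [[ 7.06825148e-03  9.96115318e-01 -8.77742165e-02  4.66007613e+02]
 [-9.99850784e-01  5.65650081e-03 -1.63222156e-02 -8.53664112e+01]
 [-1.57623140e-02  8.78764887e-02  9.96006663e-01  1.34061981e+03]
 [ 0.00000000e+00  0.00000000e+00  0.00000000e+00  1.00000000e+00]]
{'time_s': 0.1, 'qpos': array([ 6.84099953e+01,  1.83477235e+01,  8.96971878e+01, -2.82489482e-04,
        7.20435085e+01, -1.14465381e+00]), 'qvel': array([-0.00154047, -0.0788587 , -0.13431383, -0.11270779, -0.04362519,
       -0.02804059]), 'effort': array([-9.45655620e-05, -4.13331199e+01, -2.32511687e+01,  7.28931092e-02,
        4.21202474e-02, -6.50489096e-05]), 'ee_pos': array([200.6857742 , 538.38178316, 213.22199833]), 'ee_rot': array([ -90.97060557,   89.91157976, -111.4158692 ]), 'force': array([-0.36004418,  0.71348832,  0.50672768]), 'torque': array([-0.01004026, -0.0129757 ,  0.00567718]), 'gripper_width': 91.13436523477965}
```

View pics/scene0.png

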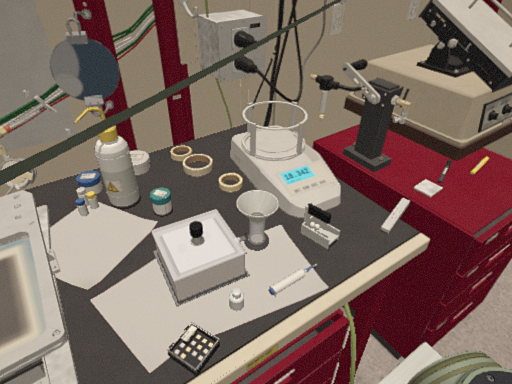

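View pics/top0.png

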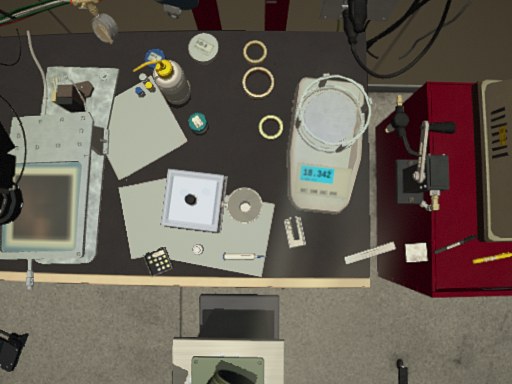

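The scene view shows the knob at about (196,230), the funnel rim at (257,205) and the scoop at (320,228). The top view shows the knob at (191,199), the funnel at (244,205) and the scoop at (294,232). I'll zoom in on these and measure.

```bash
cat > h.py <<'E'
from workcell import env
import cv2, numpy as np
from scipy.spatial.transform import Rotation as R
C={n:env.get_calibration(n) for n in("scene","top")}
def ray(n,u,v):
    c=C[n]; d=np.array([c["k1"],0,0,0,0])
    p=cv2.undistortPoints(np.array([[[u,v]]],float),c["mtx"],d)[0,0]
    T=c["T"]; r=T[:3,:3]@np.array([p[0],-p[1],-1]); return T[:3,3],r/np.linalg.norm(r)
def plane(n,u,v,z):
    o,r=ray(n,u,v); return o+r*(z-o[2])/r[2]
def tri(uv1,uv2):
    o1,a=ray("scene",*uv1);o2,b=ray("top",*uv2)
    s=np.linalg.lstsq(np.c_[a,-b],o2-o1,rcond=None)[0]
    p,q=o1+a*s[0],o2+b*s[1]; return (p+q)/2,np.linalg.norm(p-q)
def proj(n,P):
    c=C[n];T=c["T"];q=(np.atleast_2d(P)-T[:3,3])@T[:3,:3]; q=q*[1,-1,-1]
    return cv2.projectPoints(q,np.zeros(3),np.zeros(3),c["mtx"],np.array([c["k1"],0,0,0,0]))[0][:,0]
E
python3 - <<'E'
from h import *
a=cv2.imread("pics/scene0.png");b=cv2.imread("pics/top0.png")
r=lambda i,x,y,w,h,s:cv2.resize(i[y:y+h,x:x+w],None,fx=s,fy=s,interpolation=cv2.INTER_CUBIC)
o=np.zeros((600,800,3),np.uint8)
o[:300,:400]=r(a,280,190,80,60,5)      # scoop scene
o[:300,400:]=r(b,254,202,80,60,5)      # scoop top
o[300:,:400]=r(a,150,180,133,100,3)[:300,:400] if 0 else cv2.resize(a[180:280,150:283],(400,300))
o[300:,400:]=cv2.resize(b[155:255,150:283],(400,300))
cv2.imwrite("pics/z1.png",o)
E
```

```text
(no output)
```

View pics/z1.png

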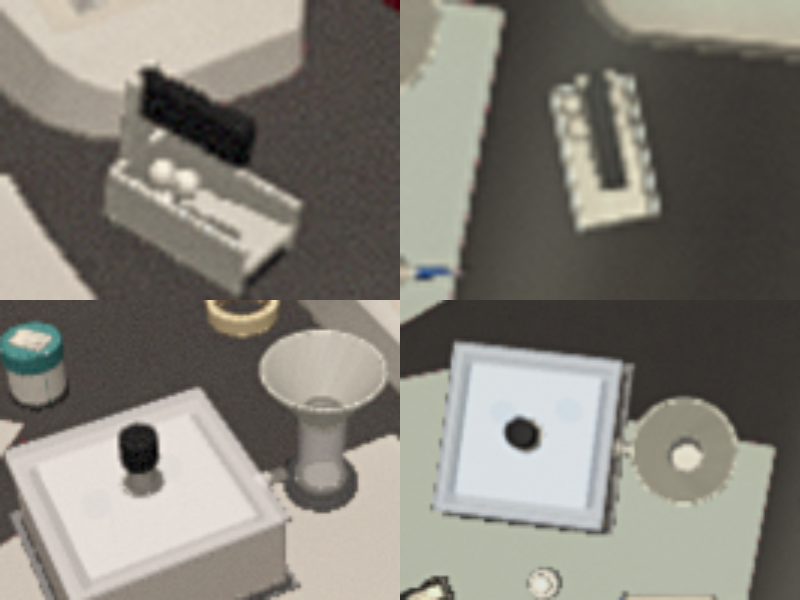

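The zoom shows the scoop's open nose pointing down-image in the top view, toward the robot. Its handle bar runs from about (293.6,218) to (296.4,239.6) px. The funnel rim and the knob are both clear. Next I'll refine these with masks.

Run:
```python
from h import *
a=cv2.imread("pics/scene0.png");b=cv2.imread("pics/top0.png")
def comp(i,box,th,lo=False):
    x,y,w,h=box;g=i[y:y+h,x:x+w].max(2)
    m=(g<th).astype(np.uint8); n,l,s,c=cv2.connectedComponentsWithStats(m)
    return [(s[k,4],c[k]+[x,y],s[k,:4]+[x,y,0,0]) for k in range(1,n) if s[k,4]>15],l
for nm,i,box,th in(("scene",a,(303,200,32,25),40),("scene",a,(185,218,24,24),50),("top",b,(180,190,22,20),60),("top",b,(289,218,11,22),85)):
    for c in comp(i,box,th)[0]: print(nm,box,c)
# handle bar top view
x,y,w,h=289,219,11,20
g=b[y:y+h,x:x+w].max(2);ys,xs=np.nonzero(g<85);pts=np.c_[xs+x,ys+y].astype(np.float32)
print("minrect",cv2.minAreaRect(pts))
for uv in((293.6,217),(296.4,239.6)): print("bar end z80",plane("top",*uv,80))
# scoop body corners top z=30
for uv in((400,0),):pass
f=lambda X,Y:((X-400)/5+254,Y/5+202)
for nm,P,z in(("nL",(582,230),30),("nR",(660,212),30),("bL",(552,92),30),("bR",(634,74),30)): print(nm,plane("top",*f(*P),z))
print("funnel top",plane("top",245.1,205,122),"scene",plane("scene",257.4,203.7,122),tri((257.4,203.7),(245.1,205)))
print("knob topface",plane("top",190.2,199.3,119))
fb=lambda X,Y:((X-400)/3.0075+150,(Y-300)/3+155)
for P in((455,343),(622,360),(606,530),(433,512)): print("lid",plane("top",*fb(*P),73))
fs=lambda X,Y:(X/5+280,Y/5+190)
print("bar scene top ends z80",plane("scene",*fs(147,70),80),plane("scene",*fs(252,128),80))
```

```text
scene (303, 200, 32, 25) (np.int32(192), array([319.13020833, 213.75      ]), array([309, 205,  22,  18]))
scene (185, 218, 24, 24) (np.int32(158), array([195.76582278, 229.26582278]), array([190, 222,  12,  16]))
top (180, 190, 22, 20) (np.int32(77), array([190.09090909, 199.15584416]), array([185, 195,  11,  10]))
top (289, 218, 11, 22) (np.int32(86), array([294.48837209, 228.60465116]), array([291, 218,   8,  22]))
minrect ((294.5191955566406, 228.59616088867188), (19.807727813720703, 3.9223222732543945), 78.69007110595703)
bar end z80 [ 496.77703646 -179.23116698   80.        ]
bar end z80 [ 436.33978652 -186.80788856   80.        ]
nL [ 411.78912996 -174.17827238   30.        ]
nR [ 421.95651881 -217.59468215   30.        ]
bL [ 488.38236965 -157.28206319   30.        ]
bR [ 498.65635238 -203.07520055   30.        ]
funnel top [526.1839823  -49.96072597 122.        ] scene [522.52481254 -44.77738183 122.        ] (array([526.9849804 , -49.13440585, 116.84670526]), np.float64(1.7370128519227772))
knob topface [540.27437796  94.23463191 119.        ]
lid [624.95333537 163.10002006  73.        ]
lid [609.99368873  10.14550137  73.        ]
lid [456.04982365  22.74202327  73.        ]
lid [470.67359525 179.88601775  73.        ]
bar scene top ends z80 [ 494.14281935 -176.7897222    80.        ] [ 436.3371797  -188.51458405   80.        ]
```

```bash
cat >> h.py <<'E'
def pose():
    s=env.state();return np.array(s["ee_pos"]),R.from_euler("xyz",s["ee_rot"],degrees=True),s
def go(gp,Rt,label=""):
    """gp=grasp point target; print tool-frame rotvec(deg), shift(m)"""
    p,r,s=pose();t=np.array(gp)+Rt.as_matrix()[:,0]*19
    print(label,"rot",np.round((r.inv()*Rt).as_rotvec(degrees=True),2),"shift",np.round(r.inv().apply(t-p)/1000,4))
def down(yaw,flip=1,tilt=0):
    """tool x down, tool y along flip*(scoop y at yaw); tilt=nose-down deg"""
    c,s_=np.cos(np.radians(yaw)),np.sin(np.radians(yaw))
    y=flip*np.array([-s_,c,0]);x=np.array([0,0,-1.]);z=np.cross(x,y)
    return R.from_rotvec(-np.radians(tilt)*np.array([-s_,c,0]))*R.from_matrix(np.c_[x,y,z])
def st():
    p,r,s=pose();print("t",round(s["time_s"],2),"tcp",p.round(1),"q",s["qpos"].round(1),"F",s["force"].round(1),"w",round(s["gripper_width"],1));print(r.as_matrix().round(3))
E
python3 - <<'E'
from h import *
st()
print(plane("top",294.5,228.6,80))
for f in(1,-1): go((464.5,-183.5,190),down(11.7,f),f)
E
```

```text
t 0.1 tcp [200.7 538.4 213.2] q [68.4 18.3 89.7 -0.  72.  -1.1] F [-0.4  0.7  0.5] w 91.1
[[-0.001  0.349  0.937]
 [-0.001  0.937 -0.349]
 [-1.    -0.002 -0.   ]]
[ 465.71199955 -181.67537115   80.        ]
1 rot [-3.215e+01 -3.000e-02  9.000e-02] shift [ 0.0431 -0.5842  0.4994]
-1 rot [1.4785e+02 1.1000e-01 3.0000e-02] shift [ 0.0431 -0.5842  0.4994]
```

```bash
python3 -m handwheel '148 0 0 0 -0.584 0.499 0.09;148 0 0 0 -0.584 0.499 0.09;148 0 0 0 -0.584 0.499 0.09;148 0 0 0 -0.584 0.499 0.09;148 0 0 0 -0.584 0.499 0.09;148 0 0 0 -0.584 0.499 0.09;148 0 0 0 -0.584 0.499 0.09;148 0 0 0 -0.584 0.499 0.09;148 0 0 0 -0.584 0.499 0.09;148 0 0 0 -0.584 0.499 0.09;148 0 0 0 -0.584 0.499 0.09;148 0 0 0 -0.584 0.499 0.09' 30
python3 - <<'E'
from h import *
st()
go((464.5,-183.5,190),down(11.7,-1))
E
```

```text
time_s: 1.1
ee_pos: [372.3, 67.2, 213.9]
ee_rot: [151.6, 90.0, 44.9]
force: [0.6, 0.2, -0.2]
gripper_width: 90.2
t 1.1 tcp [372.3  67.2 213.9] q [  8.5   0.2 112.2   0.   67.5  25.2] F [ 0.6  0.2 -0.2] w 90.2
[[ 0.     0.958 -0.288]
 [ 0.    -0.288 -0.958]
 [-1.     0.    -0.   ]]
 rot [ 6.157e+01 -2.000e-02  0.000e+00] shift [0.0429 0.1605 0.2135]
```

```bash
python3 -m handwheel '61.6 0 0 0 0.1605 0.2135 0.09;61.6 0 0 0 0.1605 0.2135 0.09;61.6 0 0 0 0.1605 0.2135 0.09;61.6 0 0 0 0.1605 0.2135 0.09;61.6 0 0 0 0.1605 0.2135 0.09;61.6 0 0 0 0.1605 0.2135 0.09;61.6 0 0 0 0.1605 0.2135 0.09;61.6 0 0 0 0.1605 0.2135 0.09;61.6 0 0 0 0.1605 0.2135 0.09;61.6 0 0 0 0.1605 0.2135 0.09;61.6 0 0 0 0.1605 0.2135 0.09;61.6 0 0 0 0.1605 0.2135 0.09'
python3 - <<'E'
from h import *
st()
go((464.5,-183.5,67),down(11.7,-1))
E
```

```text
time_s: 2.1
ee_pos: [466.0, -180.7, 213.8]
ee_rot: [-48.0, 90.0, 144.2]
force: [-0.3, -0.1, 0.2]
gripper_width: 89.9
t 2.1 tcp [ 466.  -180.7  213.8] q [-22.5  11.5  99.1   0.   69.4  55.4] F [-0.3 -0.1  0.2] w 89.9
[[-0.     0.21  -0.978]
 [ 0.    -0.978 -0.21 ]
 [-1.    -0.     0.   ]]
 rot [0.43 0.02 0.02] shift [0.1658 0.0025 0.002 ]
```

```bash
python3 -m handwheel '0.4 0 0 0.04 0.002 0.002 0.09;0.4 0 0 0.08 0.002 0.002 0.09;0.4 0 0 0.11 0.002 0.002 0.07;0.4 0 0 0.14 0.002 0.002 0.06;0.4 0 0 0.155 0.002 0.002 0.05;0.4 0 0 0.1655 0.002 0.002 0.04;0.4 0 0 0.1655 0.002 0.002 0.04;0.4 0 0 0.1655 0.002 0.002 0.03;0.4 0 0 0.1655 0.002 0.002 0.024;0.4 0 0 0.1655 0.002 0.002 0.02;0.4 0 0 0.1655 0.002 0.002 0.018' 30
python3 - <<'E'
from h import *
st()
a=env.grab_frame("scene")[:,:,::-1];b=env.grab_frame("top")[:,:,::-1]
cv2.imwrite("pics/g1.png",np.hstack([cv2.resize(a[180:260,270:370],(400,320)),cv2.resize(b[195:275,245:345],(400,320))]))
E
```

```text
time_s: 3.02
ee_pos: [465.3, -183.5, 49.4]
ee_rot: [148.2, 89.9, -20.2]
force: [-0.5, 0.7, -0.1]
gripper_width: 32.7
t 3.02 tcp [ 465.3 -183.5   49.4] q [-22.8  21.3 112.4   0.   46.2  55.5] F [-0.5  0.7 -0.1] w 32.7
[[ 0.002  0.202 -0.979]
 [-0.001 -0.979 -0.202]
 [-1.     0.001 -0.002]]
```

View pics/g1.png

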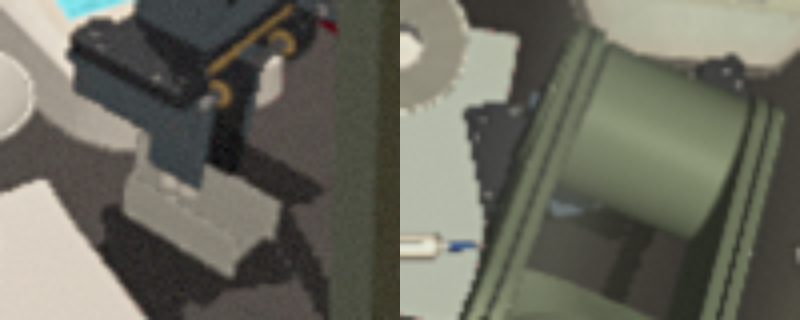

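The fingers straddle the handle with the scoop undisturbed, so I'll close and lift gently.

```bash
python3 -m handwheel '0 0 0 0 0 0 0.02;0 0 0 0 0 0 0.016;0 0 0 0 0 0 0.012;0 0 0 0 0 0 0.008;0 0 0 0 0 0 0.005;0 0 0 0 0 0 0.005;0 0 0 0 0 0 0.005;0 0 0 0 0 0 0.005;0 0 0 -0.002 0 0 0.005;0 0 0 -0.006 0 0 0.005;0 0 0 -0.012 0 0 0.005;0 0 0 -0.02 0 0 0.005' 30
python3 - <<'E'
from h import *
st()
Fc=np.array([526.2,-50,0])
u=np.array([np.cos(np.radians(11.7)),np.sin(np.radians(11.7)),0])
def local(tilt,x,z): # scoop pt rel handle
    th=-np.radians(tilt);c,s=np.cos(th),np.sin(th); return u*(c*x+s*z)+np.array([0,0,-s*x+c*z])
for tilt in(0,10,20,30,40,45):
    print(tilt,"nose",local(tilt,-46,-53).round(1),"corner z",local(tilt,-46,-67)[2].round(1))
    # grasp point so nose at 14mm behind centre; corner 5 above rim at tilt 40
    nz=143
    gp=Fc+u*14+[0,0,nz]-local(tilt,-46,-53)
    print(gp.round(1));go(gp,down(11.7,-1,tilt))
E
```

```text
time_s: 4.12
ee_pos: [464.3, -183.1, 68.6]
ee_rot: [-39.9, 89.9, 151.7]
force: [-0.1, 0.1, -1.3]
gripper_width: 11.6
t 4.12 tcp [ 464.3 -183.1   68.6] q [-22.9  19.9 111.1   0.   49.1  55.5] F [-0.1  0.1 -1.3] w 11.6
[[-0.001  0.201 -0.98 ]
 [ 0.001 -0.98  -0.201]
 [-1.    -0.001  0.001]]
0 nose [-45.   -9.3 -53. ] corner z -67.0
[585.  -37.8 196. ]
 rot [-0.08  0.05  0.04] shift [-0.1084 -0.1181 -0.1474]
10 nose [-35.3  -7.3 -60.2] corner z -74.0
[575.3 -39.8 203.2]
 rot [-0.09 10.05  0.04] shift [-0.1159 -0.1181 -0.1408]
20 nose [-24.6  -5.1 -65.5] corner z -78.7
[564.5 -42.1 208.5]
 rot [-0.09 20.05  0.03] shift [-0.1221 -0.1181 -0.133 ]
30 nose [-13.1  -2.7 -68.9] corner z -81.0
[553.  -44.5 211.9]
 rot [-9.000e-02  3.005e+01  2.000e-02] shift [-0.1268 -0.1181 -0.1242]
40 nose [ -1.1  -0.2 -70.2] corner z -80.9
[541.1 -46.9 213.2]
 rot [-1.000e-01  4.005e+01  1.000e-02] shift [-0.13   -0.1181 -0.1147]
45 nose [  4.8   1.  -70. ] corner z -79.9
[535.1 -48.2 213. ]
 rot [-1.000e-01  4.505e+01  1.000e-02] shift [-0.1309 -0.1181 -0.1098]
```

```bash
python3 -m handwheel '0 0 0 -0.004 0 0 0.005;0 0 0 -0.012 0 0 0.005;0 0 0 -0.024 0 0 0.005;0 0 0 -0.038 0 0 0.005;0 0 0 -0.053 0 0 0.005;0 0 0 -0.068 0 0 0.005;0 0 0 -0.083 0 0 0.005;0 0 0 -0.098 0 0 0.005;0 0 0 -0.111 0 0 0.005;0 0 0 -0.121 0 0 0.005;0 0 0 -0.128 0 0 0.005;0 0 0 -0.131 0 0 0.005' && python3 -m handwheel '0 0 0 0 -0.001 -0.001 0.005;0 0 0 0 -0.003 -0.004 0.005;0 0 0 0 -0.006 -0.008 0.005;0 0 0 0 -0.010 -0.013 0.005;0 0 0 0 -0.015 -0.019 0.005;0 0 0 0 -0.020 -0.025 0.005;0 0 0 0 -0.025 -0.031 0.005;0 0 0 0 -0.030 -0.037 0.005;0 0 0 0 -0.035 -0.043 0.005;0 0 0 0 -0.040 -0.049 0.005;0 0 0 0 -0.045 -0.055 0.005;0 0 0 0 -0.050 -0.061 0.005' && python3 -m handwheel '0 0 0 0 -0.006 -0.008 0.005;0 0 0 0 -0.012 -0.016 0.005;0 0 0 0 -0.018 -0.024 0.005;0 0 0 0 -0.025 -0.032 0.005;0 0 0 0 -0.032 -0.040 0.005;0 0 0 0 -0.039 -0.048 0.005;0 0 0 0 -0.046 -0.056 0.005;0 0 0 0 -0.052 -0.064 0.005;0 0 0 0 -0.058 -0.072 0.005;0 0 0 0 -0.063 -0.079 0.005;0 0 0 0 -0.066 -0.084 0.005;0 0 0 0 -0.068 -0.086 0.005'
python3 - <<'E'
from h import *
st()
a=env.grab_frame("scene")[:,:,::-1];b=env.grab_frame("top")[:,:,::-1]
cv2.imwrite("pics/g2.png",np.hstack([cv2.resize(a[130:250,190:310],(400,400)),cv2.resize(b[155:255,195:295],(400,400))]))
for n in("scene","top"): print(n,proj(n,[[526.2,-50,122]]))
E
```

```text
time_s: 5.12
ee_pos: [465.0, -183.5, 200.7]
ee_rot: [148.4, 89.9, -20.0]
force: [0.2, -0.2, -1.8]
gripper_width: 12.0
time_s: 6.12
ee_pos: [514.8, -121.4, 199.4]
ee_rot: [-114.5, 90.0, 77.1]
force: [-0.7, 0.1, -1.1]
gripper_width: 12.1
time_s: 7.12
ee_pos: [585.6, -37.6, 199.3]
ee_rot: [174.9, 90.0, 6.6]
force: [-0.3, -0.0, -1.7]
gripper_width: 12.1
t 7.12 tcp [585.6 -37.6 199.3] q [-4.8 19.9 89.4  0.  70.7 73.6] F [-0.3 -0.  -1.7] w 12.1
[[ 0.     0.202 -0.979]
 [ 0.    -0.979 -0.202]
 [-1.     0.    -0.   ]]
scene [[258.37165845 201.97308617]]
top [[245.11513923 204.99394569]]
```

View pics/g2.png

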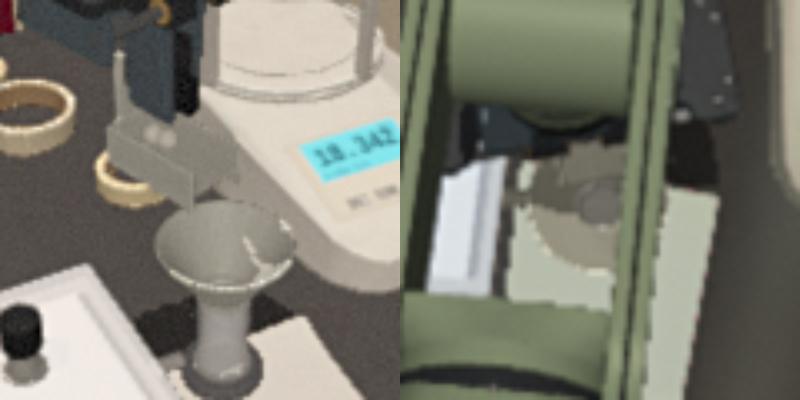

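Run:
```python
from h import *
g=np.array([585.6,-37.6,218.3]);th=np.radians(11.7);Rz=R.from_rotvec([0,0,th])
for p in((-46,23,-67),(-46,23,-37),(-46,-23,-37),(34,23,-37),(34,23,-67)):
    P=g+Rz.apply(p);q=proj("scene",P)[0];print(p,P.round(1),q.round(1),"crop",((q-[190,130])/.3).round(0))
```

```text
(-46, 23, -67) [535.9 -24.4 151.3] [246.3 193.1] crop [188. 210.]
(-46, 23, -37) [535.9 -24.4 181.3] [246.3 181.7] crop [188. 172.]
(-46, -23, -37) [545.2 -69.5 181.3] [261.2 172.8] crop [237. 143.]
(34, 23, -37) [614.2  -8.2 181.3] [220.3 166.7] crop [101. 122.]
(34, 23, -67) [614.2  -8.2 151.3] [220.8 177.9] crop [103. 160.]
```

Run:
```python
from h import *
u=np.array([np.cos(np.radians(11.7)),np.sin(np.radians(11.7)),0])
def local(tilt,x,z):
    th=-np.radians(tilt);c,s=np.cos(th),np.sin(th); return u*(c*x+s*z)+np.array([0,0,-s*x+c*z])
for t in(0,4,8,12,16,20,24,28,32,36,40):
    go(np.array([526.2,-49,0])+u*14+[0,0,140]-local(t,-46,-53),down(11.7,-1,t),t)
```

```text
0 rot [-0.06  0.01  0.  ] shift [ 0.0253 -0.001  -0.0001]
4 rot [-0.06  4.01 -0.  ] shift [ 0.0222 -0.001   0.0024]
8 rot [-0.06  8.01 -0.  ] shift [ 0.0192 -0.001   0.0051]
12 rot [-0.06 12.01 -0.  ] shift [ 0.0165 -0.001   0.008 ]
16 rot [-6.000e-02  1.601e+01 -1.000e-02] shift [ 0.0139 -0.001   0.0111]
20 rot [-6.000e-02  2.001e+01 -1.000e-02] shift [ 0.0116 -0.001   0.0143]
24 rot [-6.000e-02  2.401e+01 -1.000e-02] shift [ 0.0095 -0.001   0.0177]
28 rot [-6.000e-02  2.801e+01 -1.000e-02] shift [ 0.0077 -0.001   0.0212]
32 rot [-6.000e-02  3.201e+01 -2.000e-02] shift [ 0.0061 -0.001   0.0249]
36 rot [-6.000e-02  3.601e+01 -2.000e-02] shift [ 0.0048 -0.001   0.0287]
40 rot [-6.000e-02  4.001e+01 -2.000e-02] shift [ 0.0037 -0.001   0.0325]
```

```bash
python3 -m handwheel '0 2 0 0.012 0 0.001 0.005;0 4 0 0.022 -0.001 0.0024 0.005;0 8 0 0.0192 -0.001 0.0051 0.005;0 9 0 0.0185 -0.001 0.0058 0.005;0 10 0 0.0178 -0.001 0.0065 0.005;0 11 0 0.0172 -0.001 0.0073 0.005;0 12 0 0.0165 -0.001 0.008 0.005;0 13 0 0.0158 -0.001 0.0088 0.005;0 14 0 0.0152 -0.001 0.0096 0.005;0 15 0 0.0145 -0.001 0.0103 0.005;0 16 0 0.0139 -0.001 0.0111 0.005;0 16 0 0.0139 -0.001 0.0111 0.005'
python3 - <<'E'
from h import *
st()
u=np.array([np.cos(np.radians(11.7)),np.sin(np.radians(11.7)),0])
def local(tilt,x,z):
    th=-np.radians(tilt);c,s=np.cos(th),np.sin(th); return u*(c*x+s*z)+np.array([0,0,-s*x+c*z])
for t in(16,20,24,28,32,36,40):
    go(np.array([526.2,-49,0])+u*14+[0,0,140]-local(t,-46,-53),down(11.7,-1,t),t)
a=env.grab_frame("scene")[:,:,::-1]
cv2.imwrite("pics/g3.png",cv2.resize(a[150:250,200:320],(720,600)))
E
```

```text
time_s: 8.22
ee_pos: [572.9, -39.4, 185.4]
ee_rot: [-179.9, 74.0, 11.7]
force: [-0.7, -0.5, -1.5]
gripper_width: 11.8
t 8.22 tcp [572.9 -39.4 185.4] q [ -8.2  12.2 104.7   7.2  48.3  66.1] F [-0.7 -0.5 -1.5] w 11.8
[[ 0.27   0.201 -0.942]
 [ 0.056 -0.98  -0.193]
 [-0.961 -0.    -0.276]]
16 rot [-0.1  -0.01 -0.01] shift [ 0.0004 -0.0001 -0.0011]
20 rot [-0.1   3.99 -0.01] shift [-0.0028 -0.0001  0.0014]
24 rot [-0.1   7.99 -0.02] shift [-0.0057 -0.0001  0.004 ]
28 rot [-0.1  11.99 -0.02] shift [-0.0085 -0.0001  0.0069]
32 rot [-0.1  15.99 -0.02] shift [-0.011  -0.0001  0.01  ]
36 rot [-0.1  19.99 -0.03] shift [-0.0133 -0.0001  0.0133]
40 rot [-0.1  23.99 -0.03] shift [-0.0154 -0.0001  0.0167]
```

View pics/g3.png

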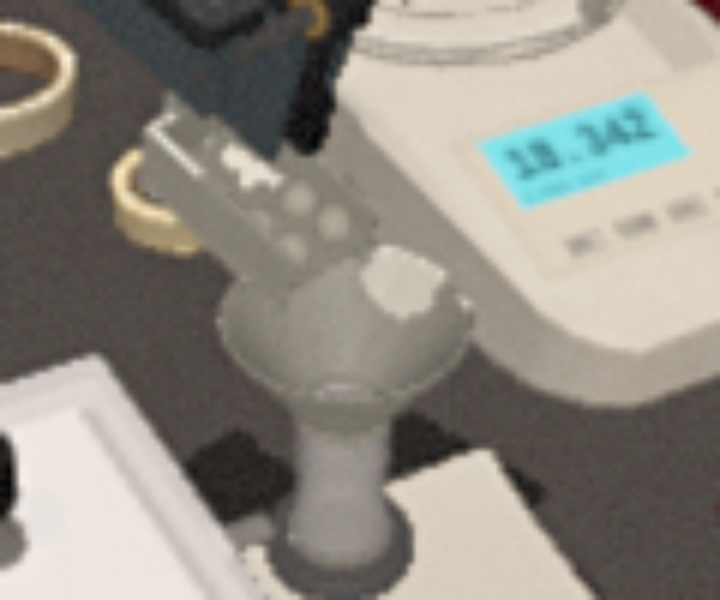

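Four beads are visible in the scoop at (262–335, 195–245) in the crop, starting to roll toward the nose, which sits over the funnel. I'll continue slowly.

```bash
python3 -m handwheel '0 0 0 0 0 0 0.005;0 1 0 -0.0007 0 0.0004 0.005;0 2 0 -0.0014 0 0.0007 0.005;0 3 0 -0.0021 0 0.001 0.005;0 4 0 -0.0028 0 0.0014 0.005;0 5 0 -0.0035 0 0.002 0.005;0 6 0 -0.0042 0 0.0027 0.005;0 8 0 -0.0057 0 0.004 0.005;0 12 0 -0.0085 0 0.0069 0.005;0 16 0 -0.011 0 0.01 0.005;0 20 0 -0.0133 0 0.0133 0.005;0 24 0 -0.0154 0 0.0167 0.005' && python3 -m handwheel '0 0 0 0 0 0 0.005;0 0 0 0 0 0 0.005;0 0 0 0 0 0 0.005;0 0 0 0 0 0 0.005;0 0 0 0 0 0 0.005;0 0 0 0 0 0 0.005;0 0 0 0 0 0 0.005;0 0 0 0 0 0 0.005'
python3 - <<'E'
from h import *
st()
a=env.grab_frame("scene")[:,:,::-1]
cv2.imwrite("pics/g4.png",cv2.resize(a[150:250,200:320],(720,600)))
E
```

```text
time_s: 9.27
ee_pos: [553.7, -42.7, 195.4]
ee_rot: [-179.9, 50.9, 11.7]
force: [-0.1, 1.4, -0.5]
gripper_width: 11.9
time_s: 9.93
ee_pos: [555.3, -42.1, 195.5]
ee_rot: [-179.8, 51.1, 11.9]
force: [0.5, 0.9, -0.1]
gripper_width: 11.6
t 9.93 tcp [555.3 -42.1 195.5] q [-15.6   4.2 123.3  46.4  23.7  24.3] F [ 0.5  0.9 -0.1] w 11.6
[[ 0.615  0.204 -0.762]
 [ 0.13  -0.979 -0.157]
 [-0.778 -0.002 -0.629]]
```

View pics/g4.png

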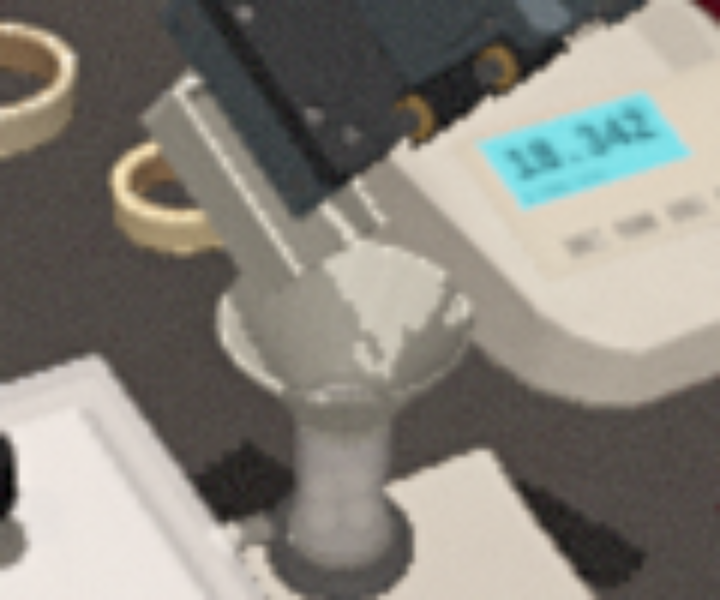

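The beads now show as a cluster low in the tube at about (340,510), and the scoop and funnel look empty. I'll lift, level and return.

```bash
python3 -m handwheel '0 0 0 -0.004 0 -0.003 0.005;0 0 0 -0.011 0 -0.009 0.005;0 0 0 -0.020 0 -0.016 0.005;0 0 0 -0.027 0 -0.022 0.005;0 0 0 -0.031 0 -0.025 0.005;0 0 0 -0.031 0 -0.025 0.005'
python3 - <<'E'
from h import *
st()
go((464.8,-183.5,240),down(11.7,-1))
E
```

```text
time_s: 10.48
ee_pos: [555.7, -42.5, 236.7]
ee_rot: [-179.9, 50.9, 11.8]
force: [-0.4, 0.5, -0.5]
gripper_width: 11.9
t 10.48 tcp [555.7 -42.5 236.7] q [-15.7   1.3 119.4  37.3  28.7  34.3] F [-0.4  0.5 -0.5] w 11.9
[[ 0.617  0.204 -0.76 ]
 [ 0.129 -0.979 -0.158]
 [-0.776 -0.001 -0.63 ]]
 rot [  0.04 -39.08   0.09] shift [-0.0621  0.1195  0.1012]
```

```bash
python3 -m handwheel '0 -3 0 -0.005 0.009 0.008 0.005;0 -7 0 -0.011 0.021 0.018 0.005;0 -12 0 -0.019 0.037 0.031 0.005;0 -17 0 -0.027 0.052 0.044 0.005;0 -22 0 -0.035 0.067 0.057 0.005;0 -27 0 -0.043 0.082 0.07 0.005;0 -32 0 -0.051 0.098 0.083 0.005;0 -35.5 0 -0.0565 0.109 0.092 0.005;0 -38 0 -0.0605 0.1165 0.0985 0.005;0 -39.1 0 -0.0621 0.1195 0.1012 0.005;0 -39.1 0 -0.0621 0.1195 0.1012 0.005;0 -39.1 0 -0.0621 0.1195 0.1012 0.005'
python3 - <<'E'
from h import *
st()
go((464.8,-183.5,68.5),down(11.7,-1))
a=env.grab_frame("scene")[:,:,::-1];b=env.grab_frame("top")[:,:,::-1]
cv2.imwrite("pics/g5.png",np.hstack([cv2.resize(a[130:250,230:350],(400,400)),cv2.resize(a[195:255,225:285],(400,400))]))
E
```

```text
time_s: 11.48
ee_pos: [464.1, -182.8, 219.1]
ee_rot: [-55.2, 89.7, 136.6]
force: [0.1, 0.4, -0.3]
gripper_width: 11.9
t 11.48 tcp [ 464.1 -182.8  219.1] q [-22.9  11.4  98.6   0.1  70.3  55.3] F [ 0.1  0.4 -0.3] w 11.9
[[-0.003  0.204 -0.979]
 [ 0.003 -0.979 -0.204]
 [-1.    -0.004  0.003]]
 rot [0.06 0.15 0.21] shift [ 0.1696  0.0015 -0.001 ]
```

View pics/g5.png

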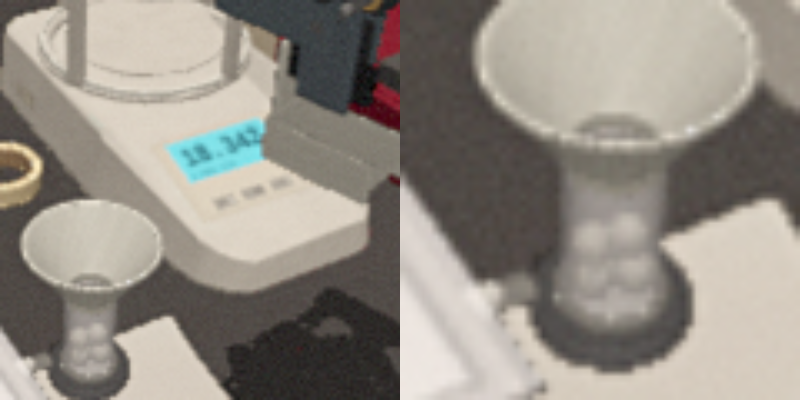

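All four beads are in the tower, visible as a 2x2 cluster around (605,260) in the right crop, and the scoop is empty. Lowering it now.

```bash
python3 -m handwheel '0 0 0 0.01 0.0005 0 0.005;0 0 0 0.03 0.0005 0 0.005;0 0 0 0.053 0.001 0 0.005;0 0 0 0.077 0.001 -0.001 0.005;0 0 0 0.1 0.0015 -0.001 0.005;0 0 0 0.122 0.0015 -0.001 0.005;0 0 0 0.14 0.0015 -0.001 0.005;0 0 0 0.153 0.0015 -0.001 0.005;0 0 0 0.16 0.0015 -0.001 0.005;0 0 0 0.164 0.0015 -0.001 0.005;0 0 0 0.166 0.0015 -0.001 0.005;0 0 0 0.167 0.0015 -0.001 0.005' && python3 -m handwheel '0 0 0 0.0005 0 0 0.005;0 0 0 0.001 0 0 0.005;0 0 0 0.0015 0 0 0.005;0 0 0 0.0015 0 0 0.005'; python3 -c "
from h import *
st()"
```

```text
time_s: 12.58
ee_pos: [465.3, -184.3, 53.0]
ee_rot: [-47.6, 89.9, 144.2]
force: [0.0, 0.2, -0.8]
gripper_width: 11.5
time_s: 12.92
ee_pos: [465.2, -184.3, 51.5]
ee_rot: [-45.6, 89.8, 146.1]
force: [-0.9, -0.2, -1.1]
gripper_width: 11.9
t 12.92 tcp [ 465.2 -184.3   51.5] q [-22.9  21.3 112.    0.   46.8  55.3] F [-0.9 -0.2 -1.1] w 11.9
[[-0.002  0.204 -0.979]
 [ 0.002 -0.979 -0.204]
 [-1.    -0.002  0.002]]
```

```bash
python3 -m handwheel '0 0 0 0.0005 0 0 0.005;0 0 0 0.001 0 0 0.005;0 0 0 0.0015 0 0 0.005;0 0 0 0.0015 0 0 0.005' ; python3 -m handwheel '0 0 0 0.0005 0 0 0.005;0 0 0 0.0008 0 0 0.005;0 0 0 0.0008 0 0 0.005'
```

```text
time_s: 13.25
ee_pos: [464.9, -184.2, 49.6]
ee_rot: [-41.9, 89.8, 149.8]
force: [0.1, -0.3, -0.4]
gripper_width: 12.0
time_s: 13.5
ee_pos: [464.9, -184.2, 48.8]
ee_rot: [-42.1, 89.8, 149.7]
force: [-0.5, 0.5, -1.4]
gripper_width: 11.9
```

```bash
python3 -m handwheel '0 0 0 0.0005 0 0 0.005;0 0 0 0.0008 0 0 0.005;0 0 0 0.0008 0 0 0.005' ; python3 -m handwheel '0 0 0 0.0005 0 0 0.005;0 0 0 0.0008 0 0 0.005;0 0 0 0.0008 0 0 0.005'
```

```text
time_s: 13.75
ee_pos: [465.0, -184.2, 48.5]
ee_rot: [-43.2, 89.8, 148.6]
force: [-2.2, 1.2, 4.1]
gripper_width: 11.8
time_s: 14.0
ee_pos: [464.9, -184.2, 48.4]
ee_rot: [-42.9, 89.8, 148.9]
force: [-3.4, 1.1, 10.2]
gripper_width: 11.4
```

```bash
python3 -m handwheel '0 0 0 -0.0008 0 0 0.005;0 0 0 -0.001 0 0 0.009;0 0 0 -0.001 0 0 0.016;0 0 0 -0.001 0 0 0.025;0 0 0 -0.001 0 0 0.04;0 0 0 -0.001 0 0 0.05;0 0 0 -0.001 0 0 0.06;0 0 0 -0.001 0 0 0.06;0 0 0 -0.02 0 0 0.06;0 0 0 -0.05 0 0 0.06;0 0 0 -0.09 0 0 0.06;0 0 0 -0.131 0 0 0.06' && python3 -m handwheel '0 0 0 -0.04 0 0 0.09;0 0 0 -0.08 0 0 0.09;0 0 0 -0.08 0 0 0.09'
python3 - <<'E'
from h import *
st()
for y in(-5.6,84.4):
  for f in(1,-1): go((540.3,94,230),down(y,f),(y,f))
a=env.grab_frame("scene")[:,:,::-1]
cv2.imwrite("pics/g6.png",cv2.resize(a[130:290,150:350],(750,600)))
E
```

```text
time_s: 15.0
ee_pos: [464.4, -184.0, 178.9]
ee_rot: [-39.2, 89.6, 152.6]
force: [0.8, -0.4, 0.4]
gripper_width: 59.9
time_s: 15.25
ee_pos: [469.4, -186.2, 266.6]
ee_rot: [147.9, 89.3, -20.4]
force: [1.7, -0.3, 1.1]
gripper_width: 77.3
t 15.25 tcp [ 469.4 -186.2  266.6] q [-23.    9.8  93.6   0.   75.8  55.3] F [ 1.7 -0.3  1.1] w 77.3
[[ 0.012  0.204 -0.979]
 [-0.005 -0.979 -0.204]
 [-1.     0.007 -0.011]]
(-5.6, 1) rot [-162.64    0.42   -0.98] shift [ 0.0552 -0.2602 -0.1259]
(-5.6, -1) rot [17.36 -0.68 -0.3 ] shift [ 0.0552 -0.2602 -0.1259]
(84.4, 1) rot [107.36  -0.8    0.32] shift [ 0.0552 -0.2602 -0.1259]
(84.4, -1) rot [-72.64  -0.29  -0.74] shift [ 0.0552 -0.2602 -0.1259]
```

View pics/g6.png

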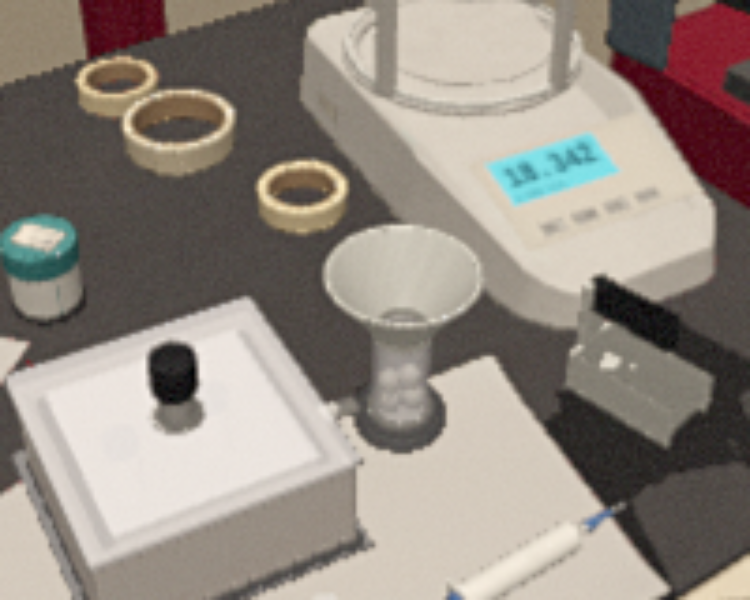

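The scoop stands upright and released, the beads are at the tower's bottom, and the lid knob is at about (172,372) in the crop. Moving over the knob now.

```bash
python3 -m handwheel '3 0 0 0.005 -0.03 -0.015 0.09;7 0 0 0.012 -0.065 -0.031 0.09;10 0 0 0.02 -0.1 -0.048 0.09;13 -0.3 0 0.03 -0.14 -0.066 0.09;15 -0.5 0 0.04 -0.18 -0.086 0.09;17 -0.7 0 0.05 -0.22 -0.106 0.09;17.4 -0.7 -0.3 0.055 -0.245 -0.119 0.09;17.4 -0.7 -0.3 0.055 -0.256 -0.124 0.09;17.4 -0.7 -0.3 0.0552 -0.26 -0.126 0.09;17.4 -0.7 -0.3 0.0552 -0.26 -0.126 0.09;17.4 -0.7 -0.3 0.0552 -0.26 -0.126 0.09;17.4 -0.7 -0.3 0.0552 -0.26 -0.126 0.09'
python3 - <<'E'
from h import *
st()
go((540.3,94,106),down(-5.6,-1))
print(tri((195.8,224),(190.1,199.2)),plane("scene",195.8,229.3,109))
E
```

```text
time_s: 16.3
ee_pos: [535.5, 94.2, 203.5]
ee_rot: [-14.9, 89.1, 159.4]
force: [0.0, -0.2, -0.3]
gripper_width: 90.0
t 16.3 tcp [535.5  94.2 203.5] q [  8.5  16.3  94.1   0.5  70.4 104. ] F [ 0.  -0.2 -0.3] w 90.0
[[-0.015 -0.1   -0.995]
 [ 0.006 -0.995  0.1  ]
 [-1.    -0.004  0.016]]
 rot [-0.14  0.92  0.24] shift [ 0.1164  0.0002 -0.0067]
(array([540.88141304,  95.03149256, 119.97129282]), np.float64(1.5495896461586938)) [538.31784373  98.26745839 109.        ]
```

```bash
python3 -m handwheel '-0.1 0.5 0.2 0.01 0 -0.004 0.09;-0.1 0.9 0.2 0.03 0 -0.0067 0.09;-0.1 0.9 0.2 0.055 0 -0.0067 0.08;-0.1 0.9 0.2 0.08 0 -0.0067 0.07;-0.1 0.9 0.2 0.1 0 -0.0067 0.06;-0.1 0.9 0.2 0.111 0 -0.0067 0.055;-0.1 0.9 0.2 0.1155 0 -0.0067 0.05;-0.1 0.9 0.2 0.1155 0 -0.0067 0.045;-0.1 0.9 0.2 0.1155 0 -0.0067 0.045' 30
python3 - <<'E'
from h import *
st()
go((540.3,94,106),down(-5.6,-1))
a=env.grab_frame("scene")[:,:,::-1]
cv2.imwrite("pics/g7.png",cv2.resize(a[180:280,140:260],(720,600)))
E
```

```text
time_s: 17.05
ee_pos: [541.2, 95.1, 88.6]
ee_rot: [-122.9, 89.9, 51.5]
force: [0.5, 0.6, 0.2]
gripper_width: 47.0
t 17.05 tcp [541.2  95.1  88.6] q [8.700e+00 2.230e+01 1.033e+02 1.000e-01 5.430e+01 1.043e+02] F [0.5 0.6 0.2] w 47.0
[[ 0.001 -0.098 -0.995]
 [ 0.002 -0.995  0.098]
 [-1.    -0.002 -0.001]]
 rot [-0.01 -0.06  0.09] shift [0.0016 0.0011 0.0008]
```

View pics/g7.png

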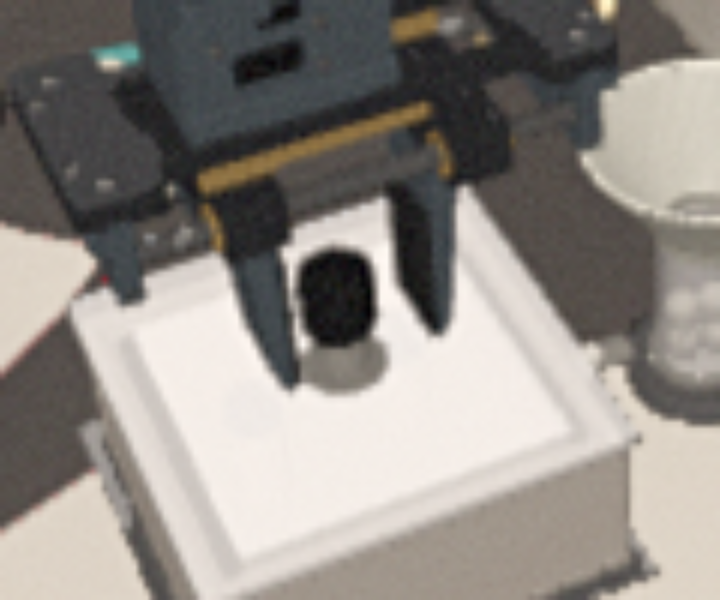

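The knob (300–375, 250–350) sits between the open fingers. Closing on it now.

```bash
python3 -m handwheel '0 0 0 0.0015 0.0005 0.0005 0.04;0 0 0 0.0015 0.0005 0.0005 0.036;0 0 0 0.0015 0.0005 0.0005 0.032;0 0 0 0.0015 0.0005 0.0005 0.028;0 0 0 0.0015 0.0005 0.0005 0.024;0 0 0 0.0015 0.0005 0.0005 0.02;0 0 0 0.0015 0.0005 0.0005 0.015;0 0 0 0.0015 0.0005 0.0005 0.015;0 0 0 0.0015 0.0005 0.0005 0.015;0 0 0 0.0015 0.0005 0.0005 0.015' 50; python3 -c "
from h import *
st();print(env.state()['torque'])"
```

```text
time_s: 17.93
ee_pos: [540.5, 96.7, 86.8]
ee_rot: [-98.2, 89.8, 76.3]
force: [-0.6, 4.7, 2.5]
gripper_width: 27.1
t 17.93 tcp [540.5  96.7  86.8] q [  8.8  22.4 103.5   0.2  54.  104.2] F [-0.6  4.7  2.5] w 27.1
[[ 0.001 -0.097 -0.995]
 [ 0.004 -0.995  0.097]
 [-1.    -0.004 -0.001]]
[ 0.82266599  0.23538753 -0.0289411 ]
```

```bash
python3 -m handwheel '0 0 0 0 -0.001 0 0.015;0 0 0 0 -0.002 0 0.015;0 0 0 0 -0.002 0 0.015;0 0 0 0 -0.002 0 0.015'; python3 -c "
from h import *
st();print(env.state()['torque'])"
```

```text
time_s: 18.27
ee_pos: [540.5, 97.3, 86.8]
ee_rot: [-105.6, 89.9, 68.8]
force: [-1.0, 0.5, 5.6]
gripper_width: 27.3
t 18.27 tcp [540.5  97.3  86.8] q [9.000e+00 2.240e+01 1.035e+02 1.000e-01 5.410e+01 1.044e+02] F [-1.   0.5  5.6] w 27.3
[[ 0.    -0.096 -0.995]
 [ 0.001 -0.995  0.096]
 [-1.    -0.001 -0.   ]]
[0.23763789 0.32084014 0.04110147]
```

```bash
for i in 1; do python3 -m handwheel '0 0 0 -0.0005 0 0 0.015;0 0 0 -0.001 0 0 0.015;0 0 0 -0.0015 0 0 0.015;0 0 0 -0.002 0 0 0.015;0 0 0 -0.0025 0 0 0.015;0 0 0 -0.003 0 0 0.015'; done; python3 -m handwheel '0 0 0 -0.0005 0 0 0.015;0 0 0 -0.001 0 0 0.015;0 0 0 -0.0015 0 0 0.015;0 0 0 -0.002 0 0 0.015'
```

```text
time_s: 18.77
ee_pos: [540.0, 97.3, 88.0]
ee_rot: [-29.3, 89.9, 145.2]
force: [3.4, 2.3, -13.2]
gripper_width: 27.1
time_s: 19.1
ee_pos: [539.6, 97.3, 91.2]
ee_rot: [-26.9, 89.9, 147.6]
force: [-0.3, 1.0, -2.9]
gripper_width: 27.0
```

```bash
python3 -m handwheel '0 0 0 -0.001 0 0 0.015;0 0 0 -0.002 0 0 0.015;0 0 0 -0.004 0 0 0.015;0 0 0 -0.006 0 0 0.015;0 0 0 -0.009 0 0 0.015;0 0 0 -0.012 0 0 0.015;0 0 0 -0.015 0 0 0.015;0 0 0 -0.018 0 0 0.015;0 0 0 -0.021 0 0 0.015;0 0 0 -0.024 0 0 0.015;0 0 0 -0.026 0 0 0.015;0 0 0 -0.0268 0 0 0.015' && python3 -m handwheel '0 0 0 0 0 0 0.015;0 0 0 0 0 0 0.015;0 0 0 0 0 0 0.015;0 0 0 0 0 0 0.015'
python3 - <<'E'
from h import *
st();print(env.state()['torque'])
a=env.grab_frame("scene")[:,:,::-1];b=env.grab_frame("top")[:,:,::-1]
cv2.imwrite("pics/g8.png",np.hstack([cv2.resize(a[170:300,135:265],(400,400)),cv2.resize(b[140:270,130:260],(400,400))]))
cv2.imwrite("pics/s8.png",a);cv2.imwrite("pics/t8.png",b)
E
```

```text
time_s: 20.1
ee_pos: [540.5, 97.3, 118.5]
ee_rot: [-98.0, 89.9, 76.4]
force: [-0.0, -0.2, -2.8]
gripper_width: 26.9
time_s: 20.43
ee_pos: [540.2, 97.3, 117.9]
ee_rot: [-58.3, 89.9, 116.2]
force: [-0.1, 0.2, -3.0]
gripper_width: 27.0
t 20.43 tcp [540.2  97.3 117.9] q [9.000e+00 2.050e+01 1.012e+02 1.000e-01 5.830e+01 1.044e+02] F [-0.1  0.2 -3. ] w 27.0
[[-0.001 -0.097 -0.995]
 [ 0.001 -0.995  0.097]
 [-1.    -0.001  0.001]]
[-0.07533532  0.16820308  0.02017446]
```

View pics/g8.png

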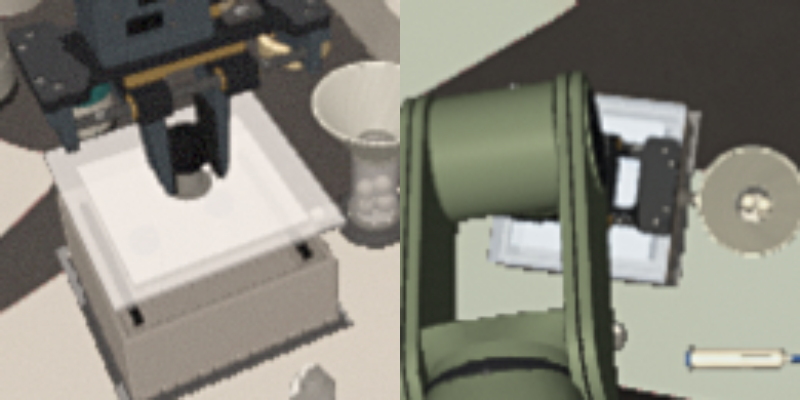

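Run:
```python
from h import *
Rz=R.from_rotvec([0,0,np.radians(-5.6)])
c0=np.array([540.4,94.,0])
cor=np.array([[1,1,0],[-1,1,0],[-1,-1,0],[1,-1,0]])
k=400/130
for l in(0,25,31,35):
  for n,off in(("scene",(135,170)),("top",(130,140))):
    for y in ((0,3) if l==31 else (0,)):
      print(l,y,n,((proj(n,c0+[0,y,0]+Rz.apply(cor*78)+[0,0,73+l])-off)*k).round(0).tolist())
print("box rim scene",((proj("scene",c0+Rz.apply(cor*75)+[0,0,66])-[135,170])*k).round(0).tolist())
print("lid0 full-pic scene",proj("scene",c0+Rz.apply(cor*78)+[0,0,73]).round(1).tolist())
# seen shut: crop z1 lower-left, scale 3.0075/3
print("seen shut:",[(150+x/3.0075,180+(y-300)/3) for x,y in((200,390),(8,452),(288,525))])
```

```text
0 0 scene [[51.0, 185.0], [125.0, 341.0], [349.0, 250.0], [252.0, 117.0]]
0 0 top [[117.0, 89.0], [96.0, 264.0], [271.0, 283.0], [290.0, 107.0]]
25 0 scene [[45.0, 159.0], [120.0, 314.0], [350.0, 224.0], [250.0, 92.0]]
25 0 top [[111.0, 86.0], [90.0, 264.0], [268.0, 283.0], [288.0, 104.0]]
31 0 scene [[43.0, 152.0], [119.0, 308.0], [350.0, 217.0], [250.0, 86.0]]
31 3 scene [[39.0, 154.0], [114.0, 310.0], [346.0, 219.0], [246.0, 87.0]]
31 0 top [[110.0, 85.0], [89.0, 264.0], [268.0, 283.0], [288.0, 103.0]]
31 3 top [[107.0, 85.0], [85.0, 264.0], [264.0, 283.0], [284.0, 103.0]]
35 0 scene [[42.0, 148.0], [118.0, 303.0], [350.0, 213.0], [250.0, 81.0]]
35 0 top [[109.0, 84.0], [88.0, 264.0], [267.0, 283.0], [287.0, 103.0]]
box rim scene [[58.0, 193.0], [129.0, 343.0], [343.0, 256.0], [250.0, 128.0]]
lid0 full-pic scene [[151.5, 230.0], [175.6, 280.9], [248.6, 251.4], [216.9, 208.1]]
seen shut: [(216.50041562759768, 210.0), (152.6600166251039, 230.66666666666666), (245.76059850374065, 255.0)]
```

The lid corners seen in the scene crop, about (47,152), (120,305) and (345,222), match a level lid raised about 31 mm. The top view puts it centred over the box within about 1 mm. Handing in.

```bash
python3 -c "
from h import *
st();print(np.abs(env.state()['qvel']).max());print(env.job_done())"
```

```text
t 20.53 tcp [540.2  97.3 117.9] q [9.000e+00 2.050e+01 1.012e+02 1.000e-01 5.830e+01 1.045e+02] F [-0.7  0.  -2.8] w 26.8
[[-0.001 -0.097 -0.995]
 [ 0.001 -0.995  0.097]
 [-1.    -0.001  0.001]]
0.12285805950251126
the job is handed in; nothing more can be done
None
```

The job is handed in at 20.5 s of the 64 s. All four beads are in the drying tower, and the scoop is upright where it was, released. The arm is holding the lid still by the knob above the box.

- **Beads:** the camera showed the four beads as a 2x2 cluster at the bottom of the tower, with the funnel and scoop empty.
- **Scoop:** setting it down peaked at about 10 N on the worktop. The picture after release showed it standing upright.
- **Lid:** the gasket gave after a reading of about 13 N. The lid was then raised slowly to about 31 mm, measured from the lid's plate (the 6 mm plug underneath makes the open space about 25 mm). The tool was plumb within 0.1°, the force read about 2.8 N (about the lid's weight), and the lid corners in the top view matched a centred lid.
- **Disagreements:** my camera measurement put the knob about 3 mm off in y from where the fingers met it. That caused a 5 N side push, which I relieved before pulling. One lid corner in the scene view was off by about 2 pixels. It was off in the same direction when the lid was shut, so I put it down to calibration.
- **Other things on the worktop:** the paste jar, syringe and weight looked undisturbed in the later views, but I did not measure them, and I did not check the tape roll.

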